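# Clamp the pressure hub of a basket press at its mark

### The arm

A 7-joint arm with a two-finger parallel gripper is mounted at the origin on a cart in front of the work surface, level with it; the furniture and walls round the work are solid. World frame = base frame: x ahead of the robot, y to its left, z up, the work surface at z = 0. Lengths are in mm, angles in degrees, forces in N, time in s.
With the tool pointing down it reaches from about 400 to 850 mm from the base axis. Payload 4.5 kg.
Tool frame: the origin (TCP) lies at the very end of the fingers, on their centre line; the grasp point (between the pads) lies 19 mm behind it; z points along the fingers, y is the line along which they close (so a half turn about z gives the same grasp; the last joint's range is limited). The gripper opens to 88 mm and grips with 3 to 60 N. Pads are 18 mm wide; open, the fingers measure 123 mm over their backs; the gripper's body (75 mm by 187 mm) begins 45 mm behind the grasp point.
Start: joints at [73.9, 39.483, -11.15, 89.685, 9.013, 51.709, -12.324], TCP at [193.546, -594.301, 238.743] pointing down, gripper open.
Joint ranges: [-172.22, 172.22], [-26.19, 119.32], [-84.43, 86.54], [7.71, 146.69], [-57.33, 237.33], [2.42, 119.75], [-152.13, 152.13]. Speed limits (degrees/s): [147.25, 147.25, 180, 180, 180, 180, 180].

### API

Orientations are given as a 3x3 rotation matrix whose columns are the frame's x, y, z axes.
In Python, from station import manip gives the robot as it stands.
- The arm moves only by the shell command python3 nudge.py 'ROWS' [FORCE]. ROWS is rows parted by semicolons, their numbers by spaces, 1 to 20 of them, each of 7 numbers: the finger opening in mm, then dx, dy, dz in mm, then a rotation vector rx, ry, rz in degrees; each row is the pose to reach, as a shift and turn from the pose commanded when the command began, along the tool's axes at that moment; what a row does not reach only later rows make up. A row lasts 1/8 s, in which the tool goes at most 62.5 mm and 10.7 degrees, less where a joint would pass 70% of its speed; a pose out of reach is approached as far as the arm can. The fingers move at their own pace and stop on an object; FORCE is the grip in N (left out, the last holds). Time passes only in rows, so rows that do not move let the fingers close. It prints the time, the measured TCP pose, the force, the opening and the grip force at its end.
- manip.sense(): the state, without advancing time (a new reading comes with each control period).
- manip.get_image(name): name is "scene" or "top"; returns the picture (420x560x3 uint8, red, green, blue); there is no depth.
- manip.get_calibration(name): a dict with "fovy" (degrees; the focal length in pixels is half the picture's height over the tangent of half this angle, whatever the lens; pixels are square), "cx", "cy" (the principal point, pixels), "position" and "rotation" of the camera in the world. Camera axes: x right, y up, looking along -z (the intrinsics and any distortion apply to the point x, -y, -z); pixel columns grow to the right and rows downward; lengths in mm; the calibration is good to about 2 mm. A picture is of the moment at which its call begins. get_calibration takes no time and is no camera call.
- manip.finish_job(): hands the job in; it is judged then, once.
The state is a dict: "clock": time; "joints": joint angles; "qd": joint speeds; "joint_torque": joint torques, N m; "eef_pos": TCP position; "tool_rot": TCP orientation; "wrist_force": force on the tool from outside, world axes, zero at the start; "torque": the same for the moment, N m; "finger_gap": finger opening in mm; "finger_force": force on a finger pad.
Only numpy, scipy, OpenCV 4.12 (cv2) and the standard library are available. Lean on these libraries where they do the work, as an engineer would, in place of code of your own. Each camera call takes 0.05 s, during which the arm holds its last target. There are 200 camera calls.

### The job

Fit the flanged clamp hub over the post of the little basket press with its cam lever left open, then press it down on the spring until its top rim is level with the groove turned round the post. Hold it there while you squeeze the lever fully shut against the hub, so that it locks at that height, and finish still gripping the closed hub and lever: do not let go. Leave the other things where they stand.

Things in the scene. Friction and masses are not known exactly. Their poses are not given: they have to be found in the camera images.
- clamp_hub: Loose aluminium clamp hub, about 0.23 kg: round flange 90 mm across, 6 mm thick, with an upright sleeve in its middle, 40 mm high in all; it starts flange down on the chopping board. A 14 mm bore runs right through. Origin: centre of the flange's underside; z up the sleeve, cam lever on its +y side. Straddled along its y, cheek plus lever measure 34 mm shut (y -13 to +21), 49 mm open (to +36).
- hub_grip (a point): Point on the hub's axis, 26 mm above its underside, between the two plain flats to carry it by: 30 mm apart along the hub's x (at x = -15 and +15 mm), each 20 mm wide, from 7 to 39 mm above the underside.
- hub_cheek (a point): Middle of the hub's plain ribbed cheek, across from the lever, at hub y = -13, z = 23 mm. Beside the cheek and beside the lever the flange's flat top (6 mm above its underside, out to radius 45 mm) is the rest for pressing the hub down with the fingertips.
- hub_rim (a point): Centre of the top rim of the hub's sleeve, on its axis 40 mm above the flange's underside.
- cam_lever (a joint): Cam lever angle: 0 shut (upright, flush along the sleeve), 0.62 rad wide open (leaning out to the hub's +y). Starts at 0.52 to 0.60 and stays where left; about 3 N at the tip moves it. Axis along the hub's x at y = 17, z = 13 mm; 16 mm wide. Squeezing its tip towards the cheek shuts it; last, its cam nose bears on the post and locks the hub. Shut, the nose blocks the bore.
- lever_tip (a point): Middle of the end of the steel cam lever, 29 mm above its axis: hub y = 18.5, z = 42 mm when shut; about y = 34, z = 37 mm when open.
- press: Basket press, fixed on the chopping board (its top 17.5 mm above the glass hob): three legs, steel basin 132 mm across with a pouring lip at its -x side, slatted wooden basket 109 mm across, rim at 90 mm, and a centre post. Origin: on the board under the post; z up. Heights above it: top of the relaxed coil spring (round washer, 38 mm) 122, groove 143, post tip 152 mm.
- post_tip (a point): Top of the press's centre post, on its axis. The post is 12 mm thick, so the hub's bore has 1 mm to spare all round; its last 6 mm taper to 6.4 mm. A range hood hangs over the back of the hob, from about x = 0.59 m onwards and 0.58 m up: keep the wrist short of it.
- post_mark (a point): Middle of the groove (6 mm wide) turned round the post, 9 mm below its tip. The mark is met when the hub's top rim is at this height. A hub resting on the relaxed spring has its rim 19 mm above it, so the spring must be pressed 19 mm; it then pushes the hub up with about 6 N (0.3 N per mm) until the lever is shut.
- ramekin_b: Bystander: small white straight-sided dish, 68 mm across and 36 mm high, under the press's pouring lip.
- shelf_bowl: Bystander: white bowl, 116 mm across, 63 mm high.
- lemon_b: Bystander: lemon, 72 x 55 x 56 mm.
- avocado: Bystander: avocado, 101 x 68 x 68 mm.
- mug: Bystander: two-tone mug with a handle, 86 mm across, 107 mm high.
- peeler: Bystander: peeler, 170 mm long.

How it is judged:
By the outcome, as a careful person would: the job done as asked, in the order asked, and still so for the second after the job is handed in, while the arm keeps its last pose, push and grip.
It also fails if it takes over 61 s, if anything falls off the work surface, if the arm or the gripper's body presses on something with over 40 N, if the wrist force passes 120 N, or if a joint passes its speed limit or range.

## Working session

There is one attempt and no reset: what is moved stays moved. The work goes in short steps, Python scripts to look and compute and a shell command to move; the robot and the scene stay as the last step left them, time stands still between calls to the robot, and variables do not carry over. Pictures are saved under pics/ and viewed, at most 13 in all, crops included, and the job is handed in when it is done.

```bash
ls; mkdir -p pics; python3 - <<'E'
from station import manip
import cv2,numpy as np
for n in("scene","top"):
    im=manip.get_image(n); cv2.imwrite(f"pics/{n}0.png",im[:,:,::-1])
    print(n,manip.get_calibration(n))
s=manip.sense();print(s['clock'],s['eef_pos'],s['tool_rot'],s['finger_gap'])
E
```

```text
nudge.py
pics
station.py
scene {'fovy': 52.0950067986941, 'cx': 282.3729502657652, 'cy': 212.6143652000715, 'position': array([-401.53903686,  494.1231478 ,  863.95570899]), 'rotation': array([[-0.44455027,  0.54288982, -0.71249259],
       [-0.8957525 , -0.27083691,  0.35252635],
       [-0.00158632,  0.79493271,  0.60669554]])}
top {'fovy': 50.80143599884681, 'cx': 276.64224428222775, 'cy': 213.06856817772444, 'position': array([ 209.57615736,   47.94911884, 1374.24594985]), 'rotation': array([[ 0.11380724,  0.97074366, -0.21143475],
       [-0.99348253,  0.11255909, -0.01796997],
       [ 0.00635467,  0.21210185,  0.97722691]])}
0.1 [ 193.32290873 -593.76959392  237.99557747] [[ 9.50823382e-01  3.09732984e-01 -6.12474085e-04]
 [ 3.09733567e-01 -9.50822206e-01  1.50011992e-03]
 [-1.17717341e-04 -1.61605288e-03 -9.99998687e-01]] 87.9897703998968
```

View pics/scene0.png

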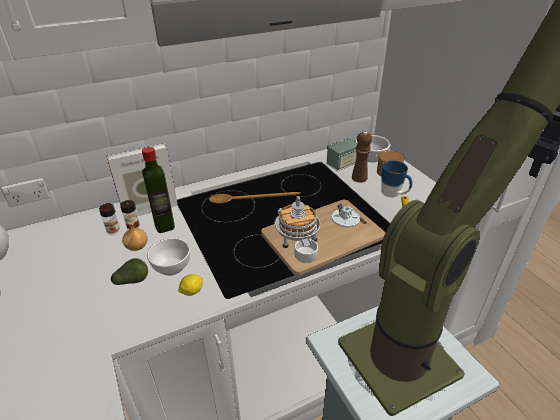

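View pics/top0.png

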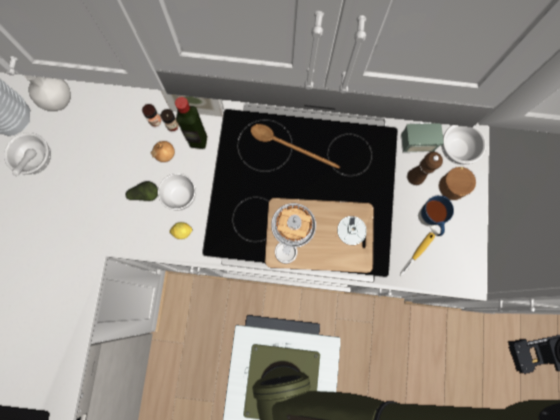

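The scene view shows the press near (298,220) and the hub near (346,215) on the board. In the top view the press is near (294,223) and the hub near (352,230). The arm is at the lower right. Next I'll zoom in on both.

```bash
python3 - <<'E'
import cv2,numpy as np
a=cv2.imread("pics/scene0.png")[185:270,255:395]; b=cv2.imread("pics/top0.png")[195:280,255:395]
f=lambda i:cv2.resize(i,None,fx=5,fy=3.5*5/3.5,interpolation=cv2.INTER_CUBIC)
cv2.imwrite("pics/c1.png",f(a));cv2.imwrite("pics/c2.png",f(b))
E
```

```text
(no output)
```

View pics/c1.png

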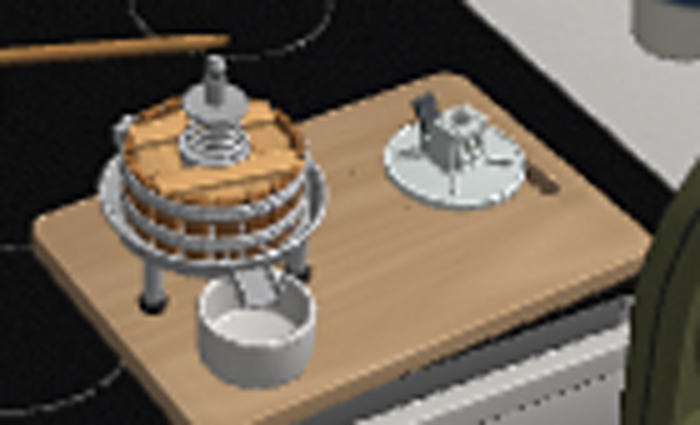

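View pics/c2.png

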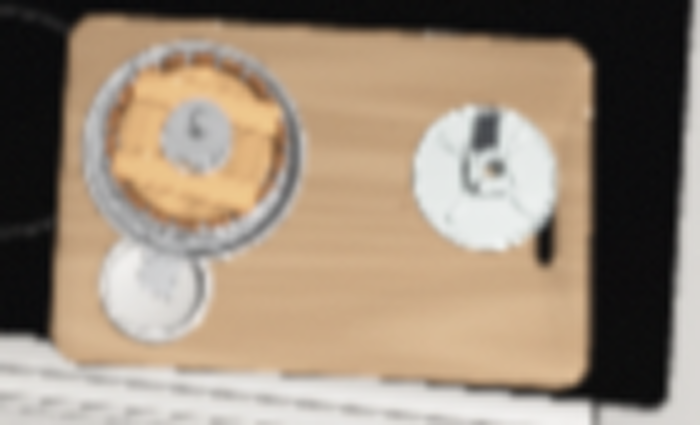

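The crops show:
- **Scene view:** post tip at crop (215,60), i.e. (298,197); washer centre at (216,104), i.e. (298.2,205.8); flange centre near (346,218). The lever leans toward the back.
- **Top view:** flange centre near (352,230.6); lever pointing up the image, about +x; washer near (294.4,222).

Next I'll measure these properly.

```bash
cat > h.py <<'E'
import cv2,numpy as np
from station import manip
C={n:manip.get_calibration(n) for n in("scene","top")}
def ray(n,u,v):
    c=C[n];f=210/np.tan(np.radians(c['fovy']/2))
    d=c['rotation']@np.array([(u-c['cx'])/f,-(v-c['cy'])/f,-1]);return c['position'],d/np.linalg.norm(d)
def plane(n,u,v,z):
    p,d=ray(n,u,v);return p+d*(z-p[2])/d[2]
def proj(n,P):
    c=C[n];f=210/np.tan(np.radians(c['fovy']/2));q=c['rotation'].T@(np.array(P)-c['position'])
    return np.array([c['cx']-f*q[0]/q[2],c['cy']+f*q[1]/q[2]])
def tri(a,b):
    (p,d),(q,e)=ray("scene",*a),ray("top",*b)
    A=np.stack([d,-e],1);t=np.linalg.lstsq(A,q-p,rcond=None)[0]
    x,y=p+t[0]*d,q+t[1]*e;return (x+y)/2,np.linalg.norm(x-y)
E
python3 - <<'E'
from h import *
for n,box in(("top",(335,372,212,250)),("scene",(328,364,200,230))):
    im=cv2.imread(f"pics/{n}0.png");hsv=cv2.cvtColor(im,cv2.COLOR_BGR2HSV)
    u0,u1,v0,v1=box
    m=np.zeros(im.shape[:2],np.uint8);m[v0:v1,u0:u1]=((hsv[...,1]<60)&(hsv[...,2]>110))[v0:v1,u0:u1]*255
    c=max(cv2.findContours(m,0,1)[0],key=cv2.contourArea)
    h=cv2.convexHull(c)[:,0];print(n,cv2.fitEllipse(h.astype(np.float32)),cv2.boundingRect(c))
    e=cv2.fitEllipse(h.astype(np.float32))
    print(' centre@23.5',plane(n,*e[0],23.5), 'washer@139.5',plane(n,*((294.4,222.2) if n=="top" else (298.2,205.7)),139.5))
print(tri((298.2,205.7),(294.4,222.2)))
big=[]
for n,(u,v) in(("scene",(298,208)),("top",(294,220)),("scene",(346,214)),("top",(352,229))):
    im=cv2.imread(f"pics/{n}0.png")[v-18:v+18,u-24:u+24]
    big.append(cv2.resize(im,(384,288),interpolation=cv2.INTER_NEAREST))
cv2.imwrite("pics/c3.png",np.vstack([np.hstack(big[:2]),np.hstack(big[2:])]))
E
```

```text
top ((351.53857421875, 230.06752014160156), (29.362091064453125, 30.440738677978516), 127.13534545898438) (337, 216, 30, 30)
 centre@23.5 [ 474.96975214 -164.21696686   23.5       ] washer@139.5 [456.13587889  17.44238866 139.5       ]
scene ((345.5915222167969, 216.4935760498047), (20.60855484008789, 28.602365493774414), 94.74895477294922) (331, 206, 29, 21)
 centre@23.5 [ 477.34028031 -165.36870273   23.5       ] washer@139.5 [458.1720533   18.58459338 139.5       ]
(array([456.54048327,  18.32140243, 140.32182479]), np.float64(2.051941838749239))
```

View pics/c3.png

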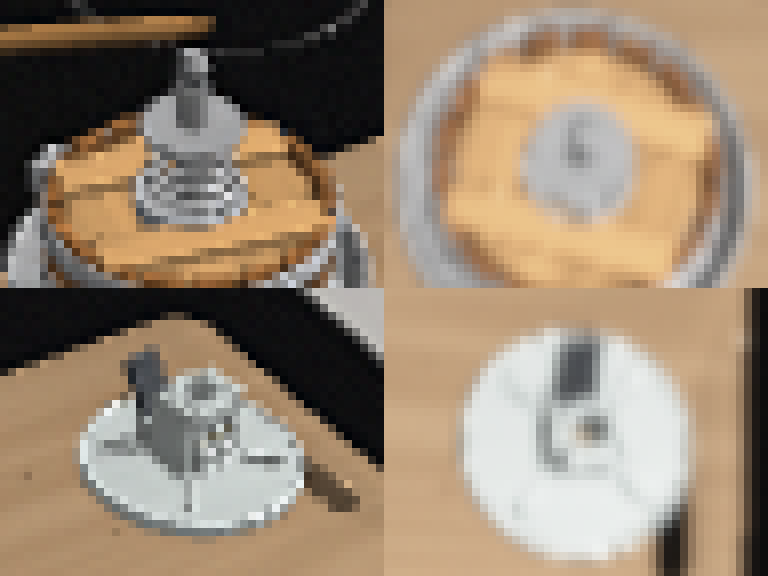

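The zoom gives clear features:
- **Scene:** washer spans u 292–304.5, with its centre near (297.8,205.4).
- **Top:** washer centre near (294.1,221.5), bore rim near (353.5,228.3), dark lever face centred near (352.2,220.2).

Now I'll refine these and compute the approach move.

```bash
python3 - <<'E'
from h import *
a=plane("top",353.6,228.3,57.5);b=plane("top",352.2,216.9,54);l=plane("top",352.2,220.3,45)
print("bore",a,"levertop",b,"levermid",l)
for p in(b,l):print("lever azimuth",np.degrees(np.arctan2(*(p-a)[1::-1])))
print("sc bore",plane("scene",*(346-24+203/8-.5,214-18+(387-288)/8-.5),57.5))
print("sc levertop",plane("scene",*(346-24+143/8-.5,214-18+(357-288)/8-.5),54))
print("w top",plane("top",294.05,221.5,139.5),"w sc",plane("scene",297.8,205.4,139.5))
# masks: flange edge in scene, using only lower/lateral bounds
im=cv2.imread("pics/scene0.png");hsv=cv2.cvtColor(im,cv2.COLOR_BGR2HSV)
T=plane("scene",346-24+192/8-.5,214-18+(455-288)/8-.5,23.5);print("sc flange eye",T)
# post: tip points
print("tip sc",plane("scene",346-48+196/8-24-.5+0,190+50/8-.5,169.5))
for P in([476,-165,23.5],[457,18,139.5],[457,18,169.5]):print(P,proj("top",P),proj("scene",P))
E
```

```text
bore [ 474.42532069 -164.6591303    57.5       ] levertop [ 509.90305799 -158.24896708   54.        ] levermid [ 501.32020618 -160.48324523   45.        ]
lever azimuth 10.241779036019903
lever azimuth 8.8256649634855
sc bore [ 477.15172047 -166.48574324   57.5       ]
sc levertop [ 508.48600938 -158.98696707   54.        ]
w top [458.03955247  18.64595894 139.5       ] w sc [459.94636497  18.92582987 139.5       ]
sc flange eye [ 477.98961189 -165.44585132   23.5       ]
tip sc [464.35036752  16.63140258 169.5       ]
[476, -165, 23.5] [351.8159005  229.77114115] [345.72511306 216.75664339]
[457, 18, 139.5] [294.23715545 221.88174771] [298.57636385 205.86489057]
[457, 18, 169.5] [294.72543393 219.80243585] [298.80492182 197.23003593]
```

```bash
python3 nudge.py '88 60 -48 0 0 0 1; 88 120 -96 0 0 0 2; 88 180 -144 0 0 0 3; 88 240 -192 0 0 0 4; 88 300 -240 0 0 0 5; 88 360 -288 0 0 0 6; 88 402 -321 0 0 0 7; 88 402 -321 0 0 0 7; 88 402 -321 0 0 0 7; 88 402 -321 50 0 0 7; 88 402 -321 110 0 0 7; 88 402 -321 110 0 0 7; 88 402 -321 110 0 0 7' 10
python3 - <<'E'
from h import *
s=manip.sense();print(s['clock'],s['eef_pos'],s['tool_rot'],s['joints'],s['wrist_force'])
big=[]
for n,(u,v) in(("scene",(346,204)),("top",(352,224))):
    im=manip.get_image(n)[:,:,::-1];cv2.imwrite(f"pics/{n}1.png",im)
    big.append(cv2.resize(im[v-40:v+40,u-40:u+40],(400,400),interpolation=cv2.INTER_CUBIC))
cv2.imwrite("pics/c4.png",np.hstack(big))
print(proj("top",s['eef_pos']),proj("scene",s['eef_pos']))
E
```

```text
clock: 1.72
eef_pos: [476.9, -165.5, 130.2]
tool_rot: [[0.982, 0.19, 0.002], [0.19, -0.982, -0.001], [0.001, 0.001, -1.0]]
wrist_force: [0.3, 0.1, 0.5]
finger_gap: 88.1
finger_force: 0.0
1.725 [ 476.91290948 -165.47478127  130.16974906] [[ 9.81721713e-01  1.90315963e-01  1.52096608e-03]
 [ 1.90317389e-01 -9.81722243e-01 -8.54134345e-04]
 [ 1.33061083e-03  1.12798853e-03 -9.99998479e-01]] [ 16.53985913  40.6957239   -4.30636979 116.17536157   7.18763063
  23.27644981 -72.35978698] [0.25930271 0.10467393 0.54895116]
[358.41979185 222.96274528] [348.7810687  188.80591893]
```

View pics/c4.png

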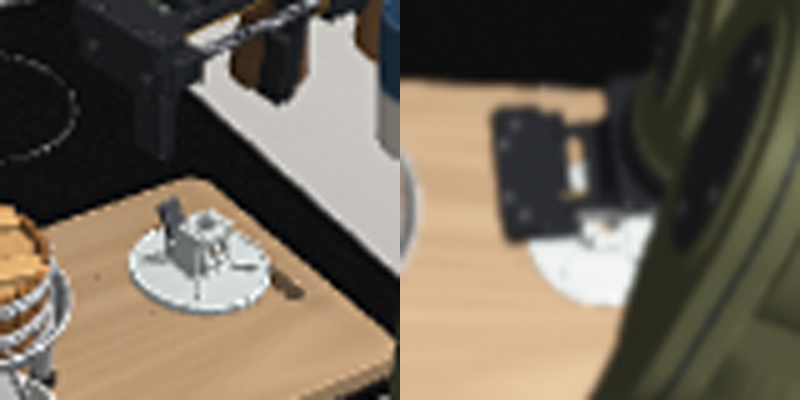

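The scene crop shows the fingers straddling above the hub, with fingertips near (337,196) and (362,185). The hub and press haven't moved. Descending.

```bash
python3 nudge.py '64 0 0 40 0 0 0; 64 0 0 80 0 0 0; 64 0 0 95 0 0 0; 64 0 0 99 0 0 0; 64 0 0 99 0 0 0; 64 0 0 99 0 0 0' 10
python3 - <<'E'
from h import *
s=manip.sense();print(s['clock'],s['eef_pos'],s['wrist_force'])
E
```

```text
clock: 2.58
eef_pos: [477.2, -164.9, 30.9]
tool_rot: [[0.982, 0.191, 0.002], [0.191, -0.982, -0.001], [0.002, 0.001, -1.0]]
wrist_force: [0.6, -0.2, 0.2]
finger_gap: 64.0
finger_force: 0.0
2.575 [ 477.17622419 -164.93763616   30.90331054] [ 0.58136915 -0.16377301  0.18806756]
```

```bash
python3 nudge.py '60 0 0 3 0 0 0; 60 0 0 5 0 0 0; 60 0 0 5 0 0 0';python3 nudge.py '60 0 0 1.5 0 0 0; 60 0 0 1.5 0 0 0';python3 nudge.py '60 0 0 1.2 0 0 0; 60 0 0 1.2 0 0 0'
```

```text
clock: 2.95
eef_pos: [476.3, -164.6, 24.6]
tool_rot: [[0.981, 0.192, -0.0], [0.192, -0.981, 0.0], [-0.0, -0.0, -1.0]]
wrist_force: [-0.6, 0.0, -0.1]
finger_gap: 60.0
finger_force: 0.0
clock: 3.2
eef_pos: [476.4, -164.6, 23.5]
tool_rot: [[0.981, 0.191, 0.0], [0.191, -0.981, -0.0], [0.0, 0.0, -1.0]]
wrist_force: [-0.4, 0.5, 4.4]
finger_gap: 59.9
finger_force: 2.1
clock: 3.45
eef_pos: [476.4, -164.6, 23.4]
tool_rot: [[0.982, 0.191, 0.001], [0.191, -0.982, -0.0], [0.001, 0.001, -1.0]]
wrist_force: [-2.8, 1.6, 17.0]
finger_gap: 59.9
finger_force: 8.6
```

```bash
python3 nudge.py '60 0 0 -4 0 0 0; 60 0 0 -4 0 0 0; 20 0 0 -4 0 0 0; 20 0 0 -4 0 0 0; 20 0 0 -4 0 0 0; 20 0 0 -4 0 0 0; 20 0 0 -4 0 0 0; 20 0 0 -4 0 0 0' 25
```

```text
clock: 4.45
eef_pos: [476.3, -164.6, 25.9]
tool_rot: [[0.982, 0.191, -0.0], [0.191, -0.982, -0.0], [-0.0, -0.0, -1.0]]
wrist_force: [0.3, 0.0, -2.7]
finger_gap: 29.7
finger_force: 25.0
```

```bash
python3 nudge.py '20 0 0 -40 0 0 0; 20 0 0 -90 0 0 0; 20 0 0 -140 0 0 0; 20 0 0 -166 0 0 0; 20 6 -60 -166 0 0 0; 20 11 -115 -166 0 0 0; 20 16 -160 -166 0 0 0; 20 17.3 -183 -166 0 0 0; 20 17.3 -183 -166 0 0 0; 20 17.3 -183 -166 0 0 0; 20 17.3 -183 -166 0 0 0'
python3 - <<'E'
from h import *
s=manip.sense();print(s['clock'],s['eef_pos'],s['wrist_force'],s['joints'])
P=s['eef_pos']
big=[]
for n,z in(("scene",0),("top",0)):
    u,v=proj(n,P-[0,0,15]).astype(int)
    im=manip.get_image(n)[:,:,::-1];cv2.imwrite(f"pics/{n}2.png",im)
    big.append(cv2.resize(im[v-25:v+25,u-25:u+25],(400,400),interpolation=cv2.INTER_NEAREST));print(n,u-25,v-25)
cv2.imwrite("pics/c5.png",np.hstack(big))
E
```

```text
clock: 5.82
eef_pos: [458.4, 16.8, 192.0]
tool_rot: [[0.982, 0.189, -0.0], [0.189, -0.982, -0.001], [-0.0, 0.001, -1.0]]
wrist_force: [-0.6, 0.3, -1.6]
finger_gap: 30.0
finger_force: 25.0
5.825 [458.39826164  16.75666806 191.98045855] [-0.63852418  0.28655967 -1.62235919] [ -5.88777092  31.97795514  -3.07745941 120.66215653   3.63716615
  27.45304729 -90.84285297]
scene 274 169
top 270 193
```

View pics/c5.png

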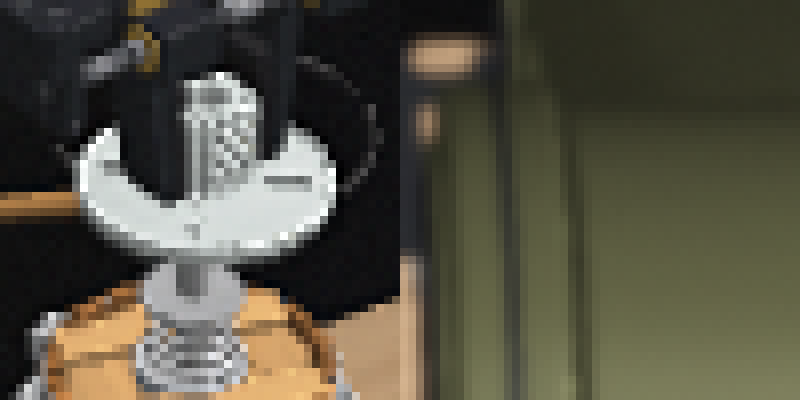

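The scene crop shows the hub level in the grip with its flange spanning u 283.8–316. The post and washer sit near u 297.5 below it, so the hub is about 1.5 px too far right, roughly 4 mm. The arm hides the top view. I'll measure the edges at sub-pixel level.

```bash
python3 - <<'E'
from h import *
g0=cv2.imread("pics/scene0.png",0);g2=cv2.imread("pics/scene2.png",0)
np.set_printoptions(linewidth=200)
print("post rows");print(g0[194:208,288:310])
print("flange");print(g2[186:204,281:320:1][:,:12]);print(g2[186:204,306:320]);print("bottom cols");print(g2[194:206,290:308])
P=np.array([458.4,16.8,192.]);t=np.linspace(0,2*np.pi,721)
def ext(x,y,z,r):
    q=np.array([proj("scene",[x+r*np.cos(a),y+r*np.sin(a),z]) for a in t]);return q.min(0),q.max(0)
zu=192-8.4
print("flange pred",ext(458.4,16.8,zu+6,45),ext(458.4,16.8,zu,45))
print("post pred 457,18: tip",ext(457,18,169.5,3.2),"body",ext(457,18,150,6),ext(457,18,163.5,6),"washer",ext(457,18,139.5,19))
for d in([1,0],[0,1]):print(d,proj("scene",[458+d[0],18+d[1],160])-proj("scene",[458,18,160]))
E
```

```text
post rows
[[ 84  82  81  79  77  74  73  71  52  41  34  25  15  12  12  14  13  14  12  12  15  10]
 [ 41  40  37  30  35  57  24  40  10   4   1   3   8  10  10  13  10  11  11  17  33  37]
 [ 15  13  12  13  14  20  10  15  66 170 166  92  35  54  38  39  38  40  40  10  17  17]
 [ 12  14  15  12  15  13  12  16  52  98 145 168   6  18  16  15  17  18  17  15  14  11]
 [ 16  10  16  13  14  12  13  18  57 103 140 166  45   8  15  13  14  14  13  14  13  11]
 [ 16  11  14  12  14  12  12  19  61  64  87  92  10  11  13  16  14  16  15  13  15  12]
 [ 13  15  16  12  13  11   7  30  90  65  54 110  41   9  13  14  14  16  13  15  15  13]
 [ 13  15  13  13   9   6  19  74  86 105 108 119  72   1   8   9  13  14  15  12  13  16]
 [ 14  11  12   7  26  99 166 159  79  86  94 126 162 161  81   1  11  12  12  14  11  15]
 [ 12   8   7  22  96 165 167 162  77  83  92 126 165 172 165 121   2   8  10  12  10  13]
 [ 19  52  57  97 167 167 167 163  74  80  92 125 163 168 169 162  76  26  15   3   7  13]
 [112 116 100 116 172 165 167 163  91  78  89 125 161 165 163 163 140 131 134 129 101   3
[... 2948 characters left out ...]
9 180 179 174  80  88  99 134 174 180 180 173  81  28  16   3]
 [107 124 182 177 177 174  99  85  96 134 173 176 175 175 152 138 144 139]]
flange pred (array([282.85926447, 181.99425239]), array([315.38325388, 200.42051932])) (array([282.86120709, 183.75167146]), array([315.28583123, 202.22859406]))
post pred 457,18: tip (array([297.65949992, 196.56939952]), array([299.95048681, 197.8934771 ])) body (array([296.52899426, 201.62567902]), array([300.78268305, 204.12851393])) (array([296.61760265, 197.73830489]), array([300.90024341, 200.22731756])) washer (array([291.87869836, 201.93445533]), array([305.27918261, 209.89393972]))
[1, 0] [-0.16765811 -0.18553079]
[0, 1] [-0.31413596  0.09267029]
```

```bash
python3 - <<'E'
from h import *
im=cv2.imread("pics/top0.png");np.set_printoptions(linewidth=220)
sat=im[...,2].astype(int)-im[...,0]   # R-B: wood high, metal ~0
print("washer R-B");print(sat[210:234,284:306])
def cen(M,th,box):
    u0,u1,v0,v1=box;S=cv2.resize(M[v0:v1,u0:u1].astype(np.float32),None,fx=8,fy=8,interpolation=cv2.INTER_CUBIC)
    m=(S<th).astype(np.uint8);c=max(cv2.findContours(m,0,1)[0],key=cv2.contourArea);h=cv2.convexHull(c)
    e=cv2.fitEllipse(h);return (u0+(e[0][0]+.5)/8-.5,v0+(e[0][1]+.5)/8-.5),np.array(e[1])/8
w=cen(sat,50,(284,306,210,233));f=cen(sat,28,(333,371,212,249));print(w,f)
W=plane("top",*w[0],139.5);
for z in(17.5,23.5):
  F=plane("top",*f[0],z);print(W,F,W-F)
E
```

```text
washer R-B
[[ 97  98  96  94  95  95  89  94  97  97  98  96  97  98  97  93  90  85  69  46  49  62]
 [ 98  99  98  97  97  92  87  92  98  98  98  98  98  98  99  97  95  95  87  68  63  71]
 [ 97  97  97  97  97  95  93  95  96  97  97  97  98  97  99  96  96  98  96  89  81  70]
 [ 97  97  97  97  96  96  95  95  92  89  87  88  89  94  96  98  98  98  97  96  92  79]
 [ 98  99  99  97  97  95  91  82  73  61  56  56  65  76  88  94  97  97  98  98  97  92]
 [ 95  96  97  98  98  90  73  48  33  20  14  15  25  43  64  84  94  96  96  97  97  98]
 [ 97  97  97  95  90  71  41  16   6   1   0   1   3  12  29  64  85  94  95  96  97  96]
 [ 98  98  98  96  76  39  13   2  -1  -1  -1  -1  -1   1   9  35  68  89  96  96  96  97]
 [ 98  98  97  89  54  16   2  -1  -2  -1  -1   0  -1  -1   1  12  43  81  95  96  96  95]
 [ 99  97  96  74  30   6   0  -1  -1  -1  -1  -1  -1  -1   0   3  25  69  94  97  97  97]
 [ 98  98  92  54  13   1  -1   0  -1  -1  -1   0  -1  -1  -1  -1  13  55  86  96  97  98]
 [ 98  97  84  37   7   0  -1  -1  -1  -1  -1  -2  -1  -2  -1   0  11  52  84  93  93  9
[... 800 characters left out ...]
  98  99  98  97  97]
 [ 98  98  98  98  97  97  96  96  96  94  94  94  95  95  96  97  96  97  97  97  98  98]
 [ 94  97  98  99  99  99  96  97  97  97  97  96  96  97  96  96  96  96  97  96  95  97]
 [ 94  97  96  96  98  97  97  98 100  99  98  98  96  96  95  95  95  95  95  96  96  97]]
((294.01688957214355, 221.909441947937), array([14.62213135, 15.19925117])) ((352.94077491760254, 231.9188938140869), array([28.19627571, 35.56045151]))
[456.84802665  18.61430109 139.5       ] [ 470.81417939 -169.95867465   17.5       ] [-13.96615275 188.57297574 122.        ]
[456.84802665  18.61430109 139.5       ] [ 469.65889448 -168.995011     23.5       ] [-12.81086783 187.60931209 116.        ]
```

```bash
python3 nudge.py '20 2.1 -1.9 0 0 0 0; 20 2.1 -1.9 8 0 0 0; 20 2.1 -1.9 12 0 0 0; 20 2.1 -1.9 12 0 0 0'; python3 nudge.py '20 0 0 2 0 0 0; 20 0 0 4 0 0 0; 20 0 0 4 0 0 0'; python3 nudge.py '20 0 0 2 0 0 0; 20 0 0 2 0 0 0'
```

```text
clock: 6.42
eef_pos: [459.6, 20.5, 179.5]
tool_rot: [[0.981, 0.192, -0.001], [0.192, -0.981, -0.0], [-0.001, 0.0, -1.0]]
wrist_force: [-1.1, 0.2, -2.7]
finger_gap: 30.0
finger_force: 25.0
clock: 6.8
eef_pos: [460.0, 20.6, 175.9]
tool_rot: [[0.981, 0.191, -0.0], [0.191, -0.981, -0.0], [-0.0, 0.0, -1.0]]
wrist_force: [-1.0, 0.0, -1.4]
finger_gap: 29.6
finger_force: 25.0
clock: 7.05
eef_pos: [460.0, 20.6, 173.9]
tool_rot: [[0.981, 0.191, -0.0], [0.191, -0.981, -0.0], [-0.0, 0.0, -1.0]]
wrist_force: [-0.2, -0.0, -3.3]
finger_gap: 30.0
finger_force: 25.0
```

```bash
python3 nudge.py '20 0 0.6 1 0 0 0; 20 0 0.6 2 0 0 0; 20 0 0.6 2 0 0 0'; python3 nudge.py '20 0 0 2 0 0 0; 20 0 0 2 0 0 0; 20 0 0 2 0 0 0'; python3 - <<'E'
from h import *
s=manip.sense();print(s['eef_pos'],s['wrist_force'],s['torque'])
im=manip.get_image("scene")[:,:,::-1];cv2.imwrite("pics/s3.png",im);cv2.imwrite("pics/c6.png",cv2.resize(im[165:225,264:336],(720,600),interpolation=cv2.INTER_NEAREST))
E
```

```text
clock: 7.42
eef_pos: [460.3, 20.0, 172.0]
tool_rot: [[0.982, 0.191, 0.0], [0.191, -0.982, -0.0], [0.0, 0.0, -1.0]]
wrist_force: [0.7, 0.2, -0.6]
finger_gap: 29.5
finger_force: 25.0
clock: 7.8
eef_pos: [460.6, 19.9, 170.0]
tool_rot: [[0.982, 0.191, 0.001], [0.191, -0.982, -0.0], [0.001, 0.0, -1.0]]
wrist_force: [1.0, -1.3, -2.8]
finger_gap: 30.0
finger_force: 25.0
[460.58379104  19.91558869 169.99972379] [ 1.03316897 -1.33312293 -2.77996763] [-0.15635538 -0.36910367  0.00628201]
```

```bash
python3 nudge.py '20 0 0.4 2 0 0 0; 20 0 0.4 4 0 0 0; 20 0 0.4 4 0 0 0; 20 0 0.4 4 0 0 0'; python3 nudge.py '20 0 0 3 0 0 0; 20 0 0 6 0 0 0; 20 0 0 6 0 0 0; 20 0 0 6 0 0 0'
```

```text
clock: 8.35
eef_pos: [460.5, 19.6, 165.9]
tool_rot: [[0.982, 0.191, 0.0], [0.191, -0.982, -0.0], [0.0, 0.0, -1.0]]
wrist_force: [2.5, -1.5, -4.0]
finger_gap: 29.8
finger_force: 25.0
clock: 8.85
eef_pos: [460.4, 19.5, 159.8]
tool_rot: [[0.982, 0.191, 0.0], [0.191, -0.982, -0.0], [0.0, 0.0, -1.0]]
wrist_force: [3.5, -1.0, -3.7]
finger_gap: 29.5
finger_force: 25.0
```

View pics/c6.png

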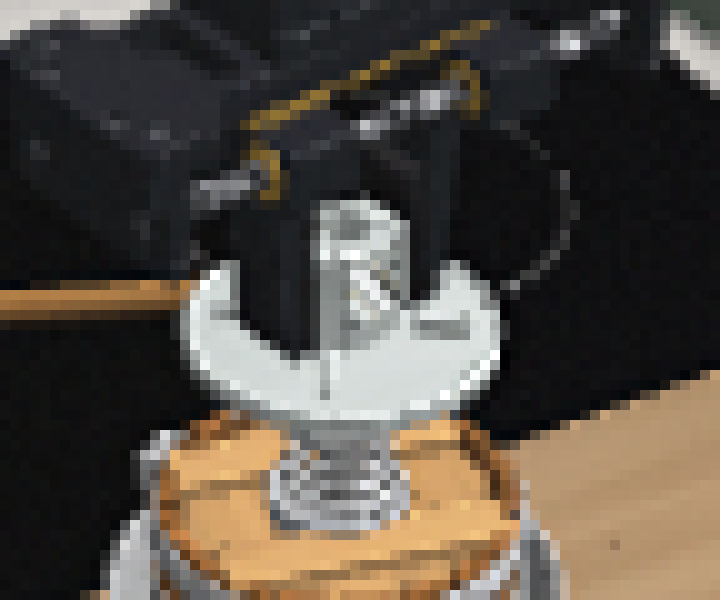

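The picture shows the hub level, with its flange centre and the spring on one line and the bore over the post. The clean descent past the taper agrees. A small +x side load suggests shifting about 0.8 mm in +x while lowering.

```bash
python3 nudge.py '20 0.8 0.2 2 0 0 0; 20 0.8 0.2 5 0 0 0; 20 0.8 0.2 8 0 0 0; 20 0.8 0.2 8 0 0 0'; python3 nudge.py '20 0.3 0 3 0 0 0; 20 0.3 0 6 0 0 0; 20 0.3 0 6 0 0 0; 20 0.3 0 6 0 0 0'; python3 -c "
from h import *
s=manip.sense();print(s['eef_pos'],s['wrist_force'],s['torque'])"
```

```text
clock: 9.35
eef_pos: [461.0, 20.0, 151.7]
tool_rot: [[0.981, 0.192, -0.0], [0.192, -0.981, 0.0], [-0.0, -0.0, -1.0]]
wrist_force: [1.4, 1.5, -3.8]
finger_gap: 29.9
finger_force: 25.0
clock: 9.85
eef_pos: [461.2, 19.7, 146.0]
tool_rot: [[0.981, 0.192, -0.0], [0.192, -0.981, 0.0], [-0.0, -0.0, -1.0]]
wrist_force: [1.3, 1.3, 1.5]
finger_gap: 29.4
finger_force: 25.0
[461.15960716  19.73986613 146.03928191] [1.34545407 1.27130533 1.48844755] [ 0.25601804 -0.04023    -0.01050496]
```

```bash
python3 nudge.py '40 0 0 0 0 0 0; 60 0 0 0 0 0 0; 60 0 0 0 0 0 0; 60 0 0 -6 0 0 0; 60 0 0 -16 0 0 0; 60 0 0 -40 0 0 0; 68 0 0 -75 0 0 0; 68 5 0 -75 0 0 10; 68 5 0 -75 0 0 20; 68 5 0 -75 0 0 30; 68 5 0 -75 0 0 40; 68 5 0 -75 0 0 50; 68 5 0 -75 0 0 60; 68 5 0 -75 0 0 70; 68 5 0 -75 0 0 80; 68 5 0 -75 0 0 90; 68 5 0 -75 0 0 90; 68 5 0 -75 0 0 90'
python3 - <<'E'
from h import *
s=manip.sense();print(s['clock'],s['eef_pos'],s['joints'])
r=[]
for n,(u,v) in(("scene",(300,200)),("top",(296,220))):
    im=manip.get_image(n)[:,:,::-1];cv2.imwrite(f"pics/{n}4.png",im)
    r.append(cv2.resize(im[v-30:v+30,u-30:u+30],(400,400),interpolation=cv2.INTER_NEAREST))
cv2.imwrite("pics/c7.png",np.hstack(r))
E
```

```text
clock: 12.1
eef_pos: [466.3, 20.8, 221.3]
tool_rot: [[0.195, -0.981, 0.0], [-0.981, -0.195, 0.0], [-0.0, -0.0, -1.0]]
wrist_force: [-0.1, -0.5, 0.7]
finger_gap: 67.8
finger_force: 0.0
12.1 [466.28869573  20.77895688 221.31813465] [ -24.43424995   31.88936101   25.54064931  118.46484753  -23.73280316
   34.52668597 -151.22333402]
```

View pics/c7.png

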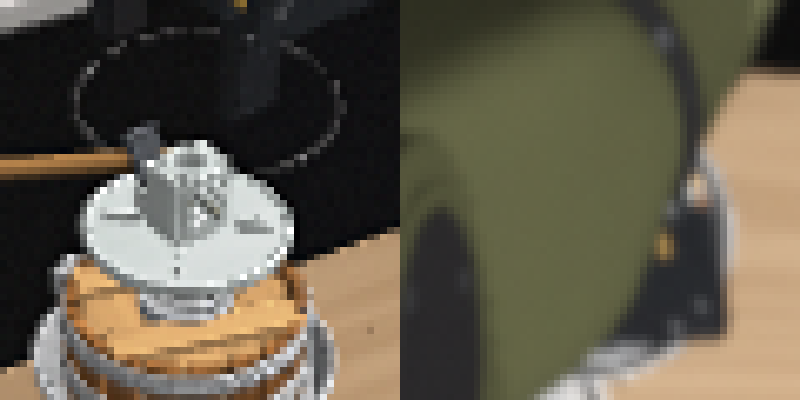

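The hub now sits level on the spring with the post through it. The lever (dark, left of the sleeve at crop (143,155)) is still open. The turn brought joint 7 to its limit, so I'll turn half a revolution back, which gives the same grasp.

```bash
python3 nudge.py '68 0 0 0 0 0 -10; 68 0 0 0 0 0 -20; 68 0 0 0 0 0 -30; 68 0 0 0 0 0 -40; 68 0 0 0 0 0 -50; 68 0 0 0 0 0 -60; 68 0 0 0 0 0 -70; 68 0 0 0 0 0 -80; 68 0 0 0 0 0 -90; 68 0 0 0 0 0 -90'; python3 nudge.py '68 0 0 0 0 0 -10; 68 0 0 0 0 0 -20; 68 0 0 0 0 0 -30; 68 0 0 0 0 0 -40; 68 0 0 0 0 0 -50; 68 0 0 0 0 0 -60; 68 0 0 0 0 0 -70; 68 0 0 0 0 0 -80; 68 0 0 0 0 0 -90; 68 0 0 0 0 0 -90; 68 0 0 0 0 0 -90'
python3 - <<'E'
from h import *
s=manip.sense();print(s['clock'],s['eef_pos'],s['joints'])
im=manip.get_image("scene")[:,:,::-1];cv2.imwrite("pics/s5.png",im)
g=cv2.imread("pics/s5.png",0);np.set_printoptions(linewidth=220)
S=cv2.resize(im[165:225,264:336],(720,600),interpolation=cv2.INTER_CUBIC);cv2.imwrite("pics/c8.png",S)
E
```

```text
clock: 13.45
eef_pos: [466.3, 20.4, 221.2]
tool_rot: [[0.982, 0.19, 0.0], [0.19, -0.982, 0.001], [0.001, -0.0, -1.0]]
wrist_force: [0.5, -0.2, 0.6]
finger_gap: 68.2
finger_force: 0.0
clock: 14.82
eef_pos: [466.3, 20.5, 221.0]
tool_rot: [[-0.187, 0.982, 0.0], [0.982, 0.187, -0.0], [-0.0, -0.0, -1.0]]
wrist_force: [-0.5, 0.6, -0.6]
finger_gap: 67.9
finger_force: 0.0
14.825 [466.26686879  20.45925054 221.00908991] [ 10.70980084  31.54532662 -29.02418792 116.76052589  24.59114405
  37.61377738 -23.73553808]
```

View pics/c8.png

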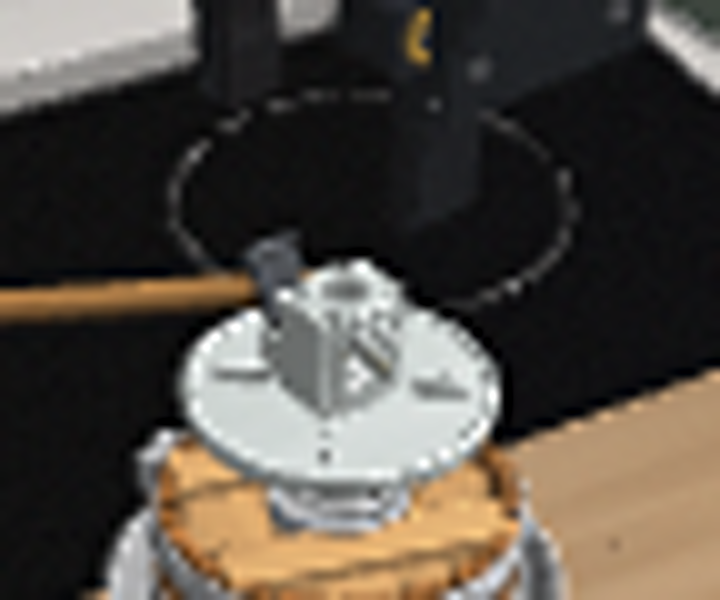

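The hub is level on the spring with the lever open, leaning away from the camera at crop (275,265). The fingers are above it, straddling the lever axis. Descending to the flange.

```bash
python3 nudge.py '68 0 0 30 0 0 0; 68 0 0 55 0 0 0; 68 0 0 70 0 0 0; 68 0 0 76 0 0 0; 68 0 0 76 0 0 0'; python3 nudge.py '68 0 0 3 0 0 0; 68 0 0 6 0 0 0; 68 0 0 8 0 0 0; 68 0 0 8 0 0 0;68 0 0 8 0 0 0'; python3 nudge.py '68 0 0 2 0 0 0; 68 0 0 4 0 0 0; 68 0 0 6 0 0 0; 68 0 0 6 0 0 0;68 0 0 6 0 0 0'
```

```text
clock: 15.5
eef_pos: [466.2, 20.6, 145.0]
tool_rot: [[-0.191, 0.982, -0.0], [0.982, 0.191, -0.0], [-0.0, -0.0, -1.0]]
wrist_force: [-0.4, -0.0, 1.0]
finger_gap: 67.9
finger_force: 0.1
clock: 16.12
eef_pos: [466.5, 20.6, 137.1]
tool_rot: [[-0.191, 0.982, 0.0], [0.982, 0.191, 0.0], [-0.0, 0.0, -1.0]]
wrist_force: [-1.1, 0.0, 2.4]
finger_gap: 67.8
finger_force: 1.3
clock: 16.75
eef_pos: [466.5, 20.6, 131.1]
tool_rot: [[-0.191, 0.982, 0.0], [0.982, 0.191, 0.0], [-0.0, 0.0, -1.0]]
wrist_force: [-0.2, 0.3, 4.6]
finger_gap: 68.1
finger_force: 2.2
```

```bash
python3 nudge.py '68 0 0 2 0 0 0; 68 0 0 4.6 0 0 0; 68 0 0 4.6 0 0 0;68 0 0 4.6 0 0 0'; python3 - <<'E'
from h import *
Z=[]
for i in range(4):
    im=manip.get_image("scene");s=manip.sense();Z.append(np.r_[s['eef_pos'],s['wrist_force'],s['torque']])
print(np.round(Z,2))
im=im[:,:,::-1];cv2.imwrite("pics/s6.png",im);cv2.imwrite("pics/c9.png",cv2.resize(im[170:230,264:336],(720,600),interpolation=cv2.INTER_CUBIC))
E
```

```text
clock: 17.25
eef_pos: [466.5, 20.6, 126.6]
tool_rot: [[-0.191, 0.982, 0.001], [0.982, 0.191, 0.0], [-0.0, 0.001, -1.0]]
wrist_force: [-0.4, 0.1, 6.3]
finger_gap: 68.1
finger_force: 2.9
[[ 4.6647e+02  2.0640e+01  1.2657e+02 -3.9000e-01  2.3000e-01  5.6500e+00
   7.0000e-02  5.0000e-02  1.0000e-02]
 [ 4.6646e+02  2.0670e+01  1.2656e+02 -4.5000e-01  2.1000e-01  5.4400e+00
   2.0000e-02  0.0000e+00 -5.0000e-02]
 [ 4.6648e+02  2.0650e+01  1.2658e+02 -2.4000e-01 -1.0000e-01  5.5800e+00
   0.0000e+00  8.0000e-02  1.0000e-02]
 [ 4.6648e+02  2.0640e+01  1.2659e+02  3.3000e-01 -0.0000e+00  5.7700e+00
   2.0000e-02  2.0000e-02 -1.2000e-01]]
```

View pics/c9.png

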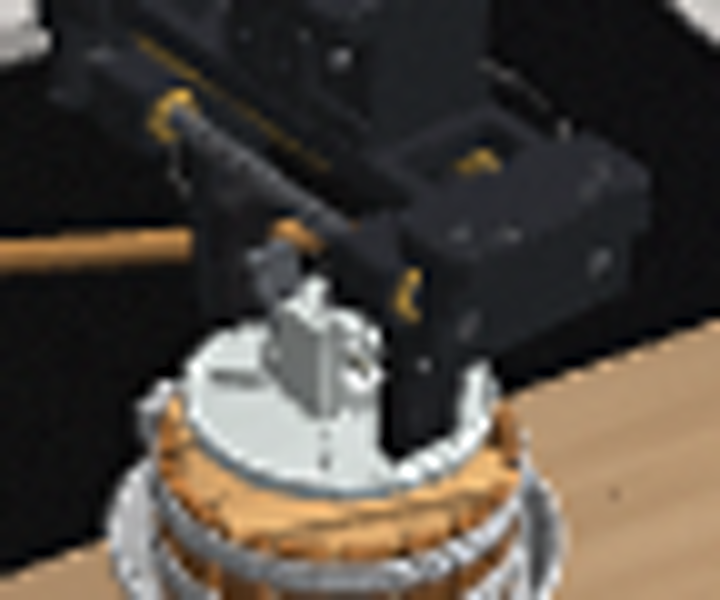

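The picture shows the fingers straddling the sleeve, with the lever still open (crop (272,268)) and both fingertips on the flange. The height is 126.6 mm against a target of 126.5. I'll close in stages at moderate force first.

```bash
python3 nudge.py '60 0 -1 0 0 0 0; 50 0 -1 0 0 0 0; 42 0 -1 0 0 0 0; 38 0 -1 0 0 0 0; 38 0 -1 0 0 0 0' 20; python3 nudge.py '30 0 0 0 0 0 0; 30 0 0 0 0 0 0; 30 0 0 0 0 0 0; 30 0 0 0 0 0 0' 20
```

```text
clock: 18.08
eef_pos: [466.9, 20.8, 126.7]
tool_rot: [[-0.191, 0.981, 0.003], [0.981, 0.191, 0.001], [0.0, 0.003, -1.0]]
wrist_force: [4.1, 0.5, 4.5]
finger_gap: 38.0
finger_force: 2.4
clock: 18.58
eef_pos: [465.5, 20.5, 126.7]
tool_rot: [[-0.192, 0.981, 0.001], [0.981, 0.192, 0.0], [-0.0, 0.001, -1.0]]
wrist_force: [0.7, -0.7, 8.2]
finger_gap: 33.6
finger_force: 20.0
```

```bash
python3 nudge.py '28 0 0 0.2 0 0 0; 28 0 0 0.2 0 0 0; 28 0 0 0.2 0 0 0; 28 0 0 0.2 0 0 0; 28 0 0 0.2 0 0 0; 28 0 0 0.2 0 0 0; 28 0 0 0.2 0 0 0; 28 0 0 0.2 0 0 0' 55; python3 - <<'E'
from h import *
im=manip.get_image("scene");s=manip.sense();print(s['clock'],s['eef_pos'],s['wrist_force'],s['torque'],s['finger_gap'],s['finger_force'])
im=im[:,:,::-1];cv2.imwrite("pics/s7.png",im);cv2.imwrite("pics/c10.png",cv2.resize(im[170:230,264:336],(720,600),interpolation=cv2.INTER_CUBIC))
E
```

```text
clock: 19.58
eef_pos: [465.4, 20.4, 126.7]
tool_rot: [[-0.192, 0.981, 0.001], [0.981, 0.192, -0.0], [-0.0, 0.001, -1.0]]
wrist_force: [1.7, 0.1, 10.1]
finger_gap: 33.1
finger_force: 55.0
19.625 [465.45792159  20.51191521 126.734145  ] [ 1.04082508 -0.59852217 10.20862982] [ 0.10303605 -0.57731006 -0.02410554] 32.98917447271244 54.971545189619064
```

View pics/c10.png

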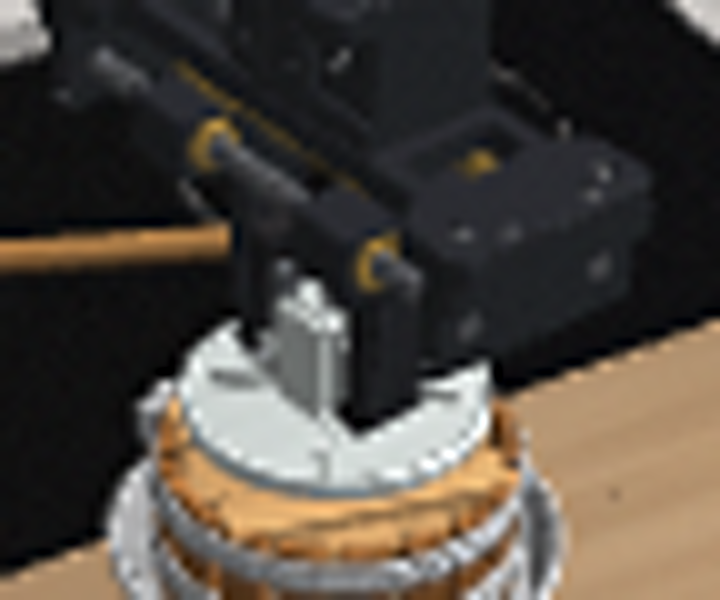

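The picture shows the hub level, with the lever upright against the sleeve between the fingers. The gap is 33 mm, so the lever is shut. Height held at 126.7 mm, and extra push no longer lowers the hub, so it's locked. Handing in.

```bash
python3 -c "
from station import manip
print(manip.finish_job())"
```

```text
the job is handed in; nothing more can be done
None
```

The clamp hub is on the post, its rim within about 0.2 mm of the groove by the arm's height reading, and the lever is shut and still gripped at 55 N; I handed the job in at about 20 s on the clock, with no verdict returned.

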